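# Load the blue tape roll from its keeper hook onto the dispenser

### The arm

A 6-joint arm with a two-finger parallel gripper is mounted at the origin on the work surface. World frame = base frame: x ahead of the robot, y to its left, z up, the work surface at z = 0. Lengths are in mm, angles in rad, forces in N, time in s.
With the tool pointing down it reaches from about 400 to 825 mm from the base axis. Payload 7 kg.
Tool frame: the origin (TCP) lies at the very end of the fingers, on their centre line; the grasp point (between the pads) lies 19 mm behind it; z points along the fingers, y is the direction in which the jaws open and shut (so a half turn about z gives the same grasp; the last joint's range is limited). The gripper opens to 85 mm and grips with 20 to 120 N. Pads are 22 mm wide; open, the fingers measure 114 mm over their backs; the gripper's body (76 mm by 85 mm) begins 54 mm behind the grasp point. The pads swing forward as they close: fully open they stand 13 mm farther back than shut.
Start: joints at [-1.032, 0.359, 0.012, 0, -1.224, -0.288], TCP at [167.495, -653.866, 231.302] pointing down, gripper open.
Joint ranges: [-3.07, 3.07], [-1.43, 2.12], [-1.02, 1.25], [-3.03, 1.67], [-3.05, -0], [-3.03, 3.03]. Speed limits (rad/s): [2.39, 2.39, 3.01, 3.14, 3.14, 3.14].

### API

Orientations are given as a rotation vector (axis times angle).
In Python, from plant import r gives the robot as it stands.
- The arm moves only by the tool jog_arm, never from a script. Its argument "moves" is one flat list of numbers, 7 for each row, row after row: the turn, a rotation vector about the world's x, y, z in degrees, then the shift along the world's x, y, z in cm, then the opening in per cent of the stroke, from 0 (shut) to 100 (fully open). A call has 1 to 5 rows; each row shifts and turns the commanded pose from where the row before left it; what a row does not reach is not made up. A row lasts 1/10 s, in which the tool goes at most 50 mm and 8.59 degrees, less where a joint would pass 70% of its speed; a pose out of reach is approached as far as the arm can. A call is refused whole if a number of a shift passes 5 or a number of a turn 8.59, either way. A call with a gripper value outside its range is refused whole. The fingers move at their own pace and stop on an object; "grip_force" is the grip in N (left out, the last holds). Time passes only in rows, so rows that do not move let the fingers close. It gives the time, the measured TCP pose, the force and the opening at its end, in the units of the state.
- r.observe(): the state, without advancing time (a new reading comes with each control period).
- r.get_image(name): name is "side" or "top"; returns (picture, depth): 480x640x3 uint8, blue, green, red; 480x640 float32, mm along the optical axis (not along the pixel's ray), 0 where there is no reading.
- r.camera_params(name): a dict with "fx", "fy", "cx", "cy" (pixels), "world_from_camera" (4x4, takes a point from camera to world coordinates). Camera axes: x right, y down, z forward; pixel columns grow to the right and rows downward; lengths in mm; the calibration is good to about 2 mm. A picture is of the moment at which its call begins. camera_params takes no time and is no camera call.
- r.hand_in(): hands the job in, once; it reports no verdict.
Trained networks look in the newest picture that a camera, given by its name, has taken for a name from the list of things; names that differ only in an ending like _2 or _b are one class to them, and where a whole thing is asked for, a point or a joint stands for the part that bears it (a point fixed in the world has none). Each returns a list of dicts, best first, with "conf" (0 to 1); they miss things now and then, are a little off and sometimes report something else, mostly with a low value. They report only what shows in the picture. A call takes as long as a camera call. They do not tell look-alikes from the thing itself.
- r.outline_of(camera, name): "pixels" (480x640 bool, what is visible of it) and "box" ([centre column, centre row, width, height] in pixels, round what is visible of it).
- r.mark_of(camera, name): "location" ([column, row] in pixels: a listed point, or the origin of a listed thing).
The state is a dict: "time": time; "qpos": joint angles; "dq": joint speeds; "tau": joint torques, N m; "tcp_pos": TCP position; "ee_rot": TCP orientation; "force": force on the tool from outside, world axes, zero at the start; "torque": the same for the moment, N m; "gripper_width": opening from 0.0 (shut) to 1.0 (fully open).
Only numpy, scipy, OpenCV 4.12 (cv2) and the standard library are available. Lean on these libraries where they do the work, as an engineer would, in place of code of your own. Each camera call takes 0.05 s, during which the arm holds its last target.

### The job

Take the blue tape roll off its safety hook by pushing the roll itself sideways towards the hook's nose, so that it presses the sprung keeper open and clears the nose, and then lift it straight up without forcing it against the hook. Load it flat onto the white spindle of the grey tape dispenser, fully down on its seat, and let go. Leave the green roll on its hook and do not disturb anything else on the bench.

Things in the scene. Friction and masses are not known exactly. Their poses are not given: they have to be found in the camera images.
- blue_roll_center (a point): blue tape roll, flat ring: 66 mm outside, 44 mm bore, 24 mm high, about 90 g; lies flat around the post of hook_a. This point is its centre, half-way up (34 mm above the table at the start). Grip it across its outside from above; fingertips may reach 20 mm below its centre beside the seat.
- hook_a: fixed hook post holding the blue roll: dark foot plate 84 x 84 x 8 mm with a round seat (48 mm across, 22 mm above the table) under the roll. Origin on the table on the seat's axis, z up. An orange post (10 mm bar) stands in the bore at local x = -12 mm and bends over at the top into a nose pointing to local -x.
- hook_a_nose (a point): tip of hook_a's orange nose: 33 mm from the hook's axis towards local -x, 59 mm above the table (underside 54, top 64 mm). The roll has 5 mm of play each way; to clear the nose its centre must be at least 12 mm from the hook's axis towards the nose side (15 to 18 is good), and stay so while lifted until its underside is over 64 mm above the table.
- hook_a_keeper (a joint): keeper of hook_a: yellow sprung leaf 9 mm wide, standing upright inside the bore on the side opposite the nose, outer face at x = 17.5 mm, hinged at its foot 16 mm above the table, top 55 mm above the table. 0 = closed, grows as its top is pressed towards the nose side (about 0.4 rad with the roll 16 mm over), stop at 0.75. It closes by itself; pressing it takes about 2 to 5 N.
- dispenser: fixed grey tape dispenser: base 150 x 100 x 10 mm, origin under the spindle's axis; the base reaches from local x = -100 to +50 mm, with an upright cutter bar 46 mm high at x = -82 to -96 mm. White spindle 35 mm in diameter, straight up to 50 mm and tapered to 20 mm diameter at 60 mm above the table.
- spindle_seat (a point): on the spindle's axis, at the top of the dispenser's black seat (50 mm across), 24 mm above the table; a fully loaded roll rests its underside here, so its centre is 12 mm above this point.
- hook_b: the other fixed hook post, of the same make, which holds the green roll.
- green_roll_center (a point): centre of the green tape roll, same size as the blue one; to be left where it is.
- spray_can: white aerosol can with an orange band, 54 mm across, 100 mm tall; stands aside, not to be moved. Origin under its middle.
- thinner: white bottle with red cap, 66 mm across, 100 mm tall; stands aside, not to be moved. Origin under its middle.
- mix_cup: white open mixing cup, 80 mm across, 80 mm tall; stands aside, not to be moved. Origin under its middle.
- tin: bright paint tin with a red band, 90 mm across, 90 mm tall; stands aside, not to be moved. Origin under its middle.
- sand_block: yellow sanding block, 50 x 90 x 30 mm; stands aside, not to be moved. Origin under its middle.
- spatula: mixing spatula lying flat, 200 mm long; stands aside, not to be moved. Origin under its middle.
Not all that is in view belongs to the job. Leave any pink look-alike of the hook_a alone.

How it is judged (in metres and radians):
On the way, in this order (a step that is already met when the one before it is completed fails the run):
1. the keeper is pressed open by the blue roll itself while the roll is still below the nose (value of joint hook_a_keeper above 0.1 rad and contact force between blue_roll and hook_a_keeper above 0.3 N and z of blue_roll_center in the frame of hook_a below 0.06 m), for 0.1 s.
2. the blue roll is lifted clear above the hook (z of blue_roll_center in the frame of hook_a above 0.078 m and value of joint hook_a_keeper below 0.06 rad), for 0.1 s.
3. the blue roll is seated on the dispenser's spindle (horizontal distance between blue_roll_center and spindle_seat below 0.008 m and z of blue_roll_center in the frame of spindle_seat between 0.008 and 0.016 m), for 0.2 s.
At the end, for the whole second after the job is handed in: The blue roll lies flat (within 0.08 rad) and still on the dispenser's spindle, its centre within 8 mm of the spindle's axis and 8 to 16 mm above the seat; the keeper of its hook has sprung shut and the green roll is within 15 mm of its starting place (all of step 3 and angle between blue_roll_center's own z axis and vertical below 0.08 rad and linear speed of blue_roll below 0.02 m/s and value of joint hook_a_keeper below 0.06 rad and distance of green_roll_center from where it was at the start of the episode below 0.015 m); the robot touches nothing.
It fails at once if the blue roll is forced against the hook (over 40 N) (contact force between blue_roll and hook_a above 40 N).
It fails at once if the green roll is moved more than 15 mm (distance of green_roll_center from where it was at the start of the episode above 0.015 m).
It fails at once if another thing on the bench is pushed more than 20 mm (distance of any of spray_can, thinner, mix_cup, tin, sand_block, spatula from where it was at the start of the episode above 0.02 m).
It also fails if it takes over 45 s, if anything falls off the work surface, if the arm or the gripper's body presses on something with over 40 N, if the wrist force passes 120 N, or if a joint passes its speed limit or range.

## Working session

There is one attempt and no reset: what is moved stays moved. The work goes in short steps, Python scripts to look and compute and a tool call to move; the robot and the scene stay as the last step left them, time stands still between calls to the robot, and variables do not carry over. Pictures are saved under pics/ and viewed, and the job is handed in when it is done.

Besides the shell and the picture viewer there is one more tool, called after ">>>" as name(argument=value, ...) on one line, values as JSON. jog_arm: Moves the arm, as the interface text tells. Its arguments: {"type":"object","properties":{"moves":{"type":"array","items":{"type":"number"}},"grip_force":{"type":"number"}},"required":["moves"]}

```bash
mkdir -p pics; ls; python3 - <<'E'
from plant import r
import cv2,numpy as np
s=r.observe();print(s['time'],s['tcp_pos'],s['ee_rot'],s['gripper_width'])
for n in("side","top"):
    im,d=r.get_image(n);cv2.imwrite(f"pics/{n}0.png",im);np.savez(f"/tmp/{n}0.npz",im=im,d=d)
    p=r.camera_params(n);print(n,p['fx'],p['cx'],p['cy'],np.round(p['world_from_camera'],3).tolist())
    for t in("blue_roll_center","hook_a_nose","hook_a","spindle_seat"):
        print(t,[(np.round(m['location']).tolist(),round(m['conf'],2)) for m in r.mark_of(n,t)])
print(r.observe()['time'])
E
```

```text
pics
0.0 [ 167.36931631 -653.42065036  230.3562184 ] [ 3.92636412e-01 -3.11658098e+00 -2.56574408e-03] 0.9991354001866144
side 585.4155104312564 313.5944505458465 243.79096293505586 [[-0.652, -0.526, 0.546, -275.343], [-0.758, 0.432, -0.489, 733.857], [0.021, -0.732, -0.681, 1097.822], [0.0, 0.0, 0.0, 1.0]]
blue_roll_center [([398.0, 228.0], 0.82)]
hook_a_nose [([491.0, 240.0], 0.7), ([412.0, 221.0], 0.65)]
hook_a [([396.0, 235.0], 0.94), ([325.0, 276.0], 0.74), ([475.0, 254.0], 0.58)]
spindle_seat [([314.0, 198.0], 0.62), ([257.0, 313.0], 0.59)]
top 604.958294421618 319.2007914527899 241.86624979144887 [[0.014, -0.983, 0.181, 295.076], [-1.0, -0.015, -0.002, -7.805], [0.005, -0.181, -0.983, 1289.909], [0.0, 0.0, 0.0, 1.0]]
blue_roll_center [([437.0, 266.0], 0.87), ([108.0, 274.0], 0.73)]
hook_a_nose [([446.0, 272.0], 0.92), ([425.0, 366.0], 0.81), ([504.0, 372.0], 0.61)]
hook_a [([482.0, 360.0], 0.92), ([410.0, 355.0], 0.86), ([432.0, 264.0], 0.61), ([313.0, 263.0], 0.58)]
spindle_seat [([205.0, 265.0], 0.6)]
0.5
```

View pics/top0.png

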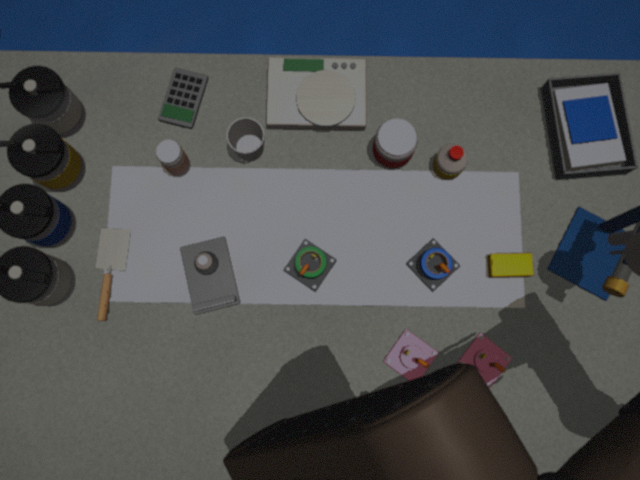

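View pics/side0.png

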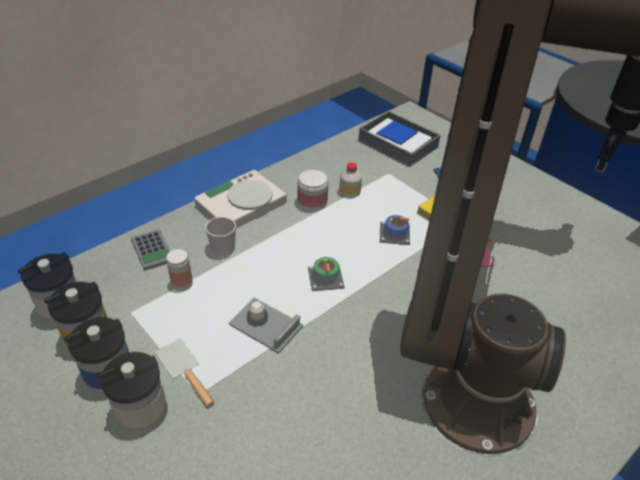

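Candidates in the top view are the blue roll on its grey hook at (437,264), the green roll on hook_b at (311,262), and pink look-alikes at (410,355) and (482,360). By the description the target is the one at (437,264). The dispenser's spindle is at (205,262). Next I take close crops and measure.

```bash
cat > h.py <<'E'
import numpy as np,cv2
from plant import r
def proj(n,P):
    p=r.camera_params(n);T=np.linalg.inv(p['world_from_camera']);P=np.atleast_2d(P)
    c=P@T[:3,:3].T+T[:3,3];return np.c_[p['fx']*c[:,0]/c[:,2]+p['cx'],p['fy']*c[:,1]/c[:,2]+p['cy']]
def cloud(n,d):
    p=r.camera_params(n);v,u=np.mgrid[:480,:640]
    c=np.stack([(u-p['cx'])/p['fx']*d,(v-p['cy'])/p['fy']*d,d],-1)
    W=p['world_from_camera'];return c@W[:3,:3].T+W[:3,3]
def atz(n,uv,z):
    p=r.camera_params(n);W=p['world_from_camera'];ray=W[:3,:3]@np.array([(uv[0]-p['cx'])/p['fx'],(uv[1]-p['cy'])/p['fy'],1])
    return W[:3,3]+ray*(z-W[2,3])/ray[2]
def crop(im,c,f,w,h,s):
    u,v=c;return cv2.resize(im[v-h:v+h,u-w:u+w],None,fx=s,fy=s,interpolation=cv2.INTER_CUBIC)
E
python3 - <<'E'
from h import *
D={n:np.load(f"/tmp/{n}0.npz") for n in("top","side")}
a=crop(D['top']['im'],(433,264),1,35,35,8);b=crop(D['top']['im'],(210,272),1,45,45,6)
a=cv2.resize(a,(400,400));b=cv2.resize(b,(400,400))
cv2.imwrite('pics/c1.png',np.hstack([a,b]))
a=crop(D['side']['im'],(397,230),1,25,25,16);b=crop(D['side']['im'],(262,315),1,50,50,8)
a=cv2.resize(a,(400,400));b=cv2.resize(b,(400,400))
cv2.imwrite('pics/c2.png',np.hstack([a,b]))
for n,boxes in(("top",[(400,235,466,295),(175,230,245,315)]),("side",[(375,205,420,248),(225,290,305,350)])):
    C=cloud(n,D[n]['d'].astype(float));im=D[n]['im'].astype(int)
    for bi,(u0,v0,u1,v1) in enumerate(boxes):
        c=C[v0:v1,u0:u1].reshape(-1,3);q=im[v0:v1,u0:u1].reshape(-1,3)
        if bi==0:
            m=(q[:,0]>q[:,2]+50)&(q[:,0]>q[:,1]+30)&(c[:,2]>25)
            t=m&(abs(c[:,2]-46)<6)
            x=c[t];A=np.c_[2*x[:,:2],np.ones(len(x))];print(n,'blue',t.sum(),np.median(c[m,2]),'mean',x.mean(0),'minmax',x.min(0),x.max(0))
            o=(q[:,2]>q[:,0]+60)&(q[:,2]>q[:,1]+20)
            print(' orange',o.sum(),c[o].mean(0) if o.any() else'');
            for k in np.c_[c[o],q[o]].round()[::4]:print('  ',k)
        else:
            for lo,hi in((30,44),(44,56),(56,66)):
                m=(c[:,2]>lo)&(c[:,2]<hi)
                print(n,lo,hi,m.sum(),c[m].mean(0),np.median(c[m],0),c[m].min(0),c[m].max(0))
E
```

```text
top blue 316 46.43595012545347 mean [ 484.73184302 -252.14909049   46.31029239] minmax [ 452.6804367  -288.2168319    40.05893819] [ 516.03924819 -222.52521392   51.91151571]
 orange 44 [ 473.18979356 -266.89858006   62.95076165]
   [ 481. -261.   62.   33.   54.   99.]
   [ 479. -262.   61.   15.   61.  119.]
   [ 478. -260.   59.   22.   49.   95.]
   [ 477. -268.   62.   13.   65.  119.]
   [ 475. -263.   64.   11.   69.  122.]
   [ 473. -261.   65.   19.   47.   85.]
   [ 473. -270.   61.   23.   77.  129.]
   [ 471. -270.   60.   14.   74.  127.]
   [ 468. -266.   68.   15.   57.  109.]
   [ 467. -268.   58.   16.   41.   88.]
   [ 467. -275.   63.   35.   70.  125.]
top 30 44 278 [405.40235417 206.61674507  39.50556672] [398.44851517 210.36865834  39.93883184] [379.44301646 160.97235757  30.0156608 ] [491.74498812 249.36239234  43.98778308]
top 44 56 161 [451.58100128 217.96058491  49.93307289] [471.00565316 220.44299263  50.2311073 ] [378.69581935 162.472779    44.01609479] [499.21512708 243.77891587  55.98649044]
top 56 66 117 [480.78716231 226.83869569  59.54826097] [480.674
[... 427 characters left out ...]

   [ 475. -262.   67.   84.  120.  191.]
   [ 471. -275.   63.  106.  142.  206.]
   [ 475. -264.   62.   66.   94.  153.]
   [ 468. -272.   63.   79.  110.  173.]
side 30 44 222 [416.14058295 215.98121375  38.67204371] [401.23507639 221.07895175  40.05108916] [380.81105437 161.99872594  30.04000625] [496.71211793 250.95516655  43.97682102]
side 44 56 140 [436.16495275 220.96389858  48.72898454] [466.25446465 227.53587342  47.72707499] [381.13695774 161.55519101  44.04496734] [497.46829428 247.95494083  55.87449462]
side 56 66 91 [481.39136701 231.05435973  60.1500983 ] [480.16815515 231.09119498  59.96192916] [467.34337142 215.17072025  56.00351592] [495.83814729 244.42548222  65.82985778]
```

View pics/c1.png

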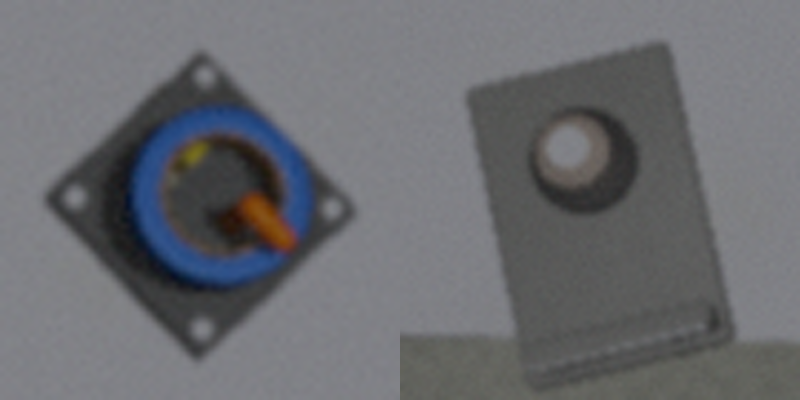

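View pics/c2.png

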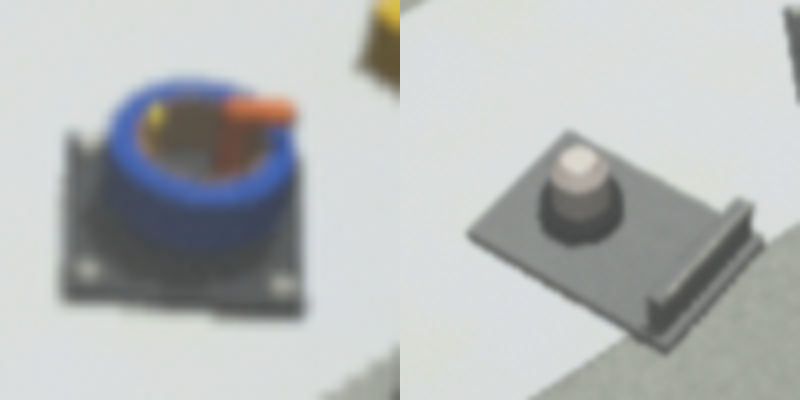

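The left crop of the top view shows the blue ring, with the yellow keeper at the upper left and the orange nose pointing to the lower right (-x, -y world). It stands on the grey, not pink, hook, so the choice holds. The dispenser is a grey plate with its cutter bar at the bottom. Now I fit the poses from plate corners in both cameras.

```bash
python3 - <<'E'
from h import *
s=50/7*.8 # top hook crop: 70px->400
T=lambda p,c,w:np.array(p)*(2*w/400)+np.array(c)-w-0.5+ (w/400)
hk=[T(p,(433,264),35) for p in((200,52),(352,210),(198,357),(48,195))]
P=np.array([atz('top',p,8) for p in hk]);print(P.round(1),P.mean(0));
e=P-np.roll(P,1,0);print('edges',np.degrees(np.arctan2(e[:,1],e[:,0])),np.linalg.norm(e[:,:2],axis=1))
ds=[T(p,(210,272),45) for p in((468,92),(666,42),(735,338),(532,388))]
ds=[T((p[0]-400,p[1]),(210,272),45) for p in((468,92),(666,42),(735,338),(532,388))]
P=np.array([atz('top',p,10) for p in ds]);print(P.round(1));e=P-np.roll(P,1,0);print(np.degrees(np.arctan2(e[:,1],e[:,0])),np.linalg.norm(e[:,:2],axis=1))
xa=(P[2]+P[3]-P[0]-P[1]);xa/=np.linalg.norm(xa);print('axis from top',P.mean(0)-xa*25)
for n,c in(('top',(210,272)),):
    print('spindle top circle z60',atz('top',T((570-400,146),c,45),60),'seat outline', atz('top',T((584-400,160),c,45),24))
# roll ellipse top face
import cv2
for n in('top','side'):
    D=np.load(f'/tmp/{n}0.npz');im=D['im'].astype(int);m=((im[...,0]>im[...,2]+35)&(im[...,0]>im[...,1]+20)).astype(np.uint8)
    u,v=(437,264) if n=='top' else (397,229)
    k=np.zeros_like(m);k[v-28:v+28,u-28:u+28]=m[v-28:v+28,u-28:u+28]
    cs,_=cv2.findContours(k,cv2.RETR_EXTERNAL,cv2.CHAIN_APPROX_NONE);c=max(cs,key=cv2.contourArea)
    # fit cylinder silhouette by projection
    from scipy.optimize import minimize
    th=np.linspace(0,2*np.pi,48)
    dt=[]
    def sil(p,H=(22,46)):
        pts=np.vstack([np.c_[p[0]+33*np.cos(th),p[1]+33*np.sin(th),np.full(48,z)] for z in H])
        return cv2.convexHull((proj(n,pts)).astype(np.float32))
    def cost(p):
        h=sil(p);d=[abs(cv2.pointPolygonTest(h,(float(q[0][0]),float(q[0][1])),True)-.5) for q in cv2.convexHull(c)]
        return np.mean(np.minimum(d,3))
    x0=atz(n,(u,v),34)[:2]
    b=minimize(cost,x0,method='Nelder-Mead');print(n,'roll',b.x,b.fun)
# side plate
hk=[np.array(p)*(50/400)+np.array((397,230))-25-.5 for p in((300,318),(62,300),(66,130))]
P=np.array([atz('side',p,8) for p in hk]);print(P.round(1),(P[0]+P[2])/2)
ds=[(np.array(p)-[400,0])*(100/400)+np.array((262,315))-50-.4 for p in((568,130),(468,234),(664,353),(765,240))]
P=np.array([atz('side',p,10) for p in ds]);print(P.round(1),np.linalg.norm(P-np.roll(P,1,0),axis=1))
xa=(P[2]+P[3]-P[0]-P[1]);xa/=np.linalg.norm(xa);print('axis side',P.mean(0)-xa*25,'spindle top',atz('side',(np.array((580-400,160)))*.25+np.array((262,315))-50-.4,60))
E
```

```text
[[ 544.6 -255.7    8. ]
 [ 485.1 -311.5    8. ]
 [ 429.  -252.7    8. ]
 [ 489.1 -197.6    8. ]] [ 486.94238312 -254.37485773    8.        ]
edges [ -46.32719697 -136.7977577   133.61626393   42.53986328] [80.3610369  81.56641707 81.3026177  81.49936966]
[[514.8 287.6  10. ]
 [540.9 193.2  10. ]
 [398.3 154.3  10. ]
 [373.2 249.4  10. ]]
[  15.0989989   -74.58782583 -164.76150752  104.74440708] [146.68446265  97.95820616 147.82880108  98.31853265]
axis from top [480.93136027 227.69439116  10.        ]
spindle top circle z60 [481.65874437 227.59029248  60.        ] seat outline [480.4942079  227.50253093  24.        ]
top roll [ 485.73519183 -256.70825563] 0.28157822225517776
side roll [ 490.68463847 -257.56788866] 1.1588007370589735
[[ 430.9 -250.2    8. ]
 [ 489.4 -193.3    8. ]
 [ 551.8 -258.8    8. ]] [ 491.36380064 -254.47469492    8.        ]
[[544.6 194.2  10. ]
 [515.8 288.9  10. ]
 [373.4 253.1  10. ]
 [399.6 156.3  10. ]] [149.78630723  98.96610815 146.82954281 100.26648448]
axis side [482.56206024 229.35952186  10.        ] spindle top [483.5155563  227.59150097  60.        ]
```

Estimates: hook axis about (487.5, -255), nose direction about -136.7°, roll centre (486, -256), spindle axis (481.5, 228). The jaws will close across the nose direction, along 133°. I'll go to a hover first.

>>> jog_arm(moves=[0,0,2.9,2.9,3.62,0,100,0,0,2.9,2.9,3.62,0,100,0,0,2.9,2.9,3.62,0,100,0,0,2.9,2.9,3.62,0,100,0,0,2.9,2.9,3.62,0,100])

```text
time: 1.0
tcp_pos: [313.4, -471.4, 231.6]
ee_rot: [-0.786, 3.041, -0.001]
force: [1.8, 0.1, -0.1]
gripper_width: 0.998
```

>>> jog_arm(moves=[0,0,2.9,2.9,3.62,0,100,0,0,2.9,2.9,3.62,0,100,0,0,2.9,2.9,3.62,0,100,0,0,2.9,2.9,3.62,0,100,0,0,2.9,2.9,3.62,0,100])

```text
time: 1.5
tcp_pos: [458.5, -290.2, 231.7]
ee_rot: [-1.164, 2.917, -0.001]
force: [1.2, -1.0, -0.3]
gripper_width: 1.0
```

>>> jog_arm(moves=[0,0,0,2.9,3.62,0,100,0,0,0,0,0,-3,100,0,0,0,0,0,-4,100,0,0,0,0,0,-4,100,0,0,0,0,0,0,100])

```text
time: 2.0
tcp_pos: [483.0, -254.5, 116.7]
ee_rot: [1.157, -2.913, -0.008]
force: [-1.4, -0.1, -0.5]
gripper_width: 1.001
```

```bash
python3 - <<'E'
from h import *
s=r.observe();print(s['time'],s['tcp_pos'],s['ee_rot'],s['qpos'])
ims=[]
for n in("side","top"):
    im,d=r.get_image(n)
    np.savez(f"/tmp/{n}1.npz",im=im,d=d)
    uv=proj(n,s['tcp_pos'])[0];print(n,uv)
    u,v=np.round(uv).astype(int);k=cv2.copyMakeBorder(im,80,80,80,80,cv2.BORDER_REPLICATE)[v:v+160,u:u+160]
    ims.append(cv2.resize(k,(400,400),interpolation=cv2.INTER_CUBIC))
cv2.imwrite('pics/h1.png',np.hstack(ims))
E
```

```text
2.0 [ 483.0351029  -254.53545923  116.65943848] [ 1.15731795 -2.91292681 -0.00848759] [-0.1269586   0.25791467 -0.41878017 -0.00161628 -0.9029983  -0.68647073]
side [401.00154385 203.52563162]
top [443.08890274 258.0254225 ]
```

View pics/h1.png

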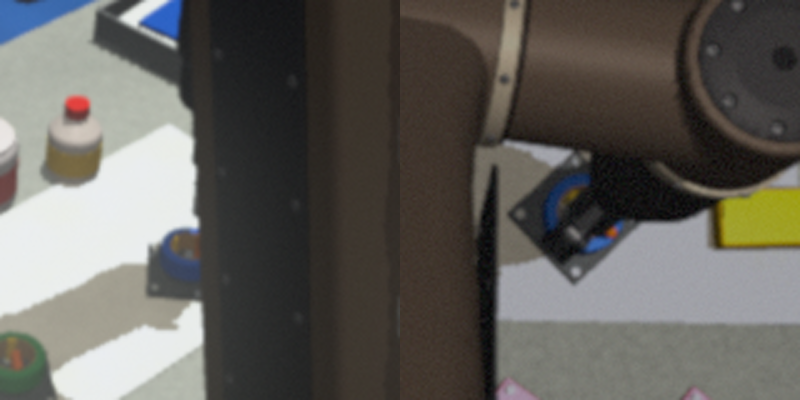

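The left (side) half shows the arm hiding most of the roll. The right (top) half shows the gripper over the blue ring, with the ring between the fingers along the 133° line. Descending in stages and watching force.

>>> jog_arm(moves=[0,0,0,0.4,-0.15,-2,100,0,0,0,0,0,-2,100,0,0,0,0,0,-2,100,0,0,0,0,0,0,100,0,0,0,0,0,0,100])

```text
time: 2.6
tcp_pos: [491.9, -257.7, 63.4]
ee_rot: [-1.161, 2.917, -0.003]
force: [0.0, -0.3, -0.5]
gripper_width: 0.996
```

```bash
python3 - <<'E'
from h import *
for i in range(2):
    s=r.observe();print(s['time'],s['tcp_pos'],s['ee_rot'],s['force'])
    im,d=r.get_image('top')
im,d=r.get_image('top');cv2.imwrite('pics/h2.png',crop(im,(440,262),1,40,30,10))
E
```

```text
2.6 [ 491.86466616 -257.71637997   63.44454377] [-1.16061723e+00  2.91732160e+00 -2.71268647e-03] [ 0.03383111 -0.26940128 -0.54548454]
2.65 [ 492.01628566 -257.66740936   63.60953279] [-1.16037285  2.91675609 -0.00311658] [0.86576921 0.52951503 1.49149728]
```

View pics/h2.png

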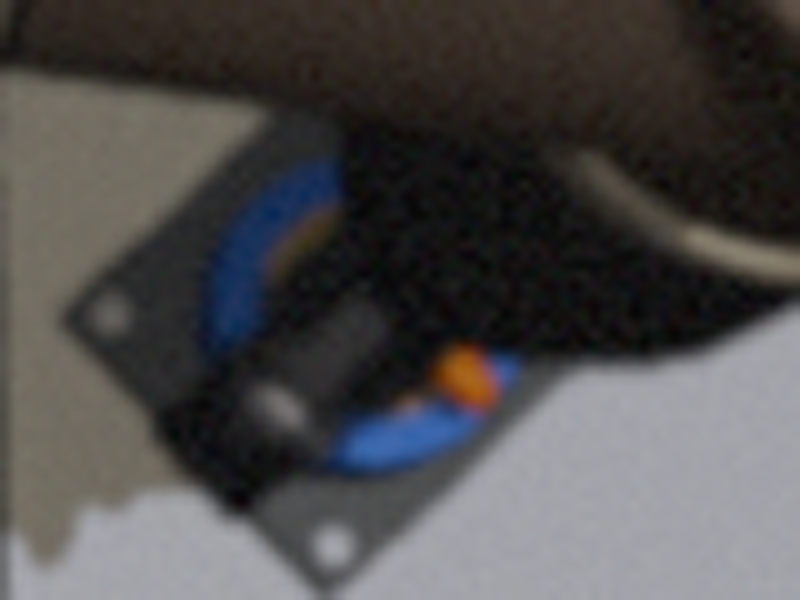

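The view shows the ring between the fingers: nose at (465,375), lower finger at (255,410), roughly centred along the nose direction. I shift about 4 mm along the jaw axis and go down.

>>> jog_arm(moves=[0,0,0,-0.27,0.29,0,100,0,0,0,0,0,-1.5,100,0,0,0,0,0,-1.5,100,0,0,0,0,0,-1,100,0,0,0,0,0,0,100])

```text
time: 3.25
tcp_pos: [486.9, -254.0, 20.4]
ee_rot: [1.16, -2.918, -0.002]
force: [-0.6, 0.2, -0.9]
gripper_width: 1.003
```

>>> jog_arm(moves=[0,0,0,0,0,-0.5,100,0,0,0,0,0,-0.4,100,0,0,0,0,0,-0.2,100,0,0,0,0,0,0,100,0,0,0,0,0,0,100])

```text
time: 3.75
tcp_pos: [487.9, -254.3, 10.5]
ee_rot: [-1.161, 2.919, -0.0]
force: [-0.4, 0.4, -0.6]
gripper_width: 1.0
```

>>> jog_arm(moves=[0,0,0,0,0,0,84,0,0,0,0,0,0,82,0,0,0,0,0,0,80,0,0,0,0,0,0,78,0,0,0,0,0,0,76], grip_force=20)

```text
time: 4.25
tcp_pos: [488.0, -254.4, 10.6]
ee_rot: [-1.161, 2.919, -0.0]
force: [-0.6, -0.7, 2.6]
gripper_width: 0.768
```

>>> jog_arm(moves=[0,0,0,0,0,0,74,0,0,0,0,0,0,70,0,0,0,0,0,0,65,0,0,0,0,0,0,60,0,0,0,0,0,0,60])

```text
time: 4.75
tcp_pos: [488.0, -254.4, 10.7]
ee_rot: [-1.161, 2.919, -0.001]
force: [-1.1, 0.1, 6.7]
gripper_width: 0.763
```

Gripped, width 0.763 (about 65 mm). I raise the grip, unload the seat slightly, then push along the nose direction.

>>> jog_arm(moves=[0,0,0,0,0,0.1,60,0,0,0,0,0,0.1,60,0,0,0,-0.18,-0.17,0,60,0,0,0,-0.18,-0.17,0,60,0,0,0,-0.18,-0.17,0,60], grip_force=45)

```text
time: 5.25
tcp_pos: [484.3, -258.6, 12.4]
ee_rot: [-1.16, 2.916, -0.001]
force: [7.9, 11.6, -2.3]
gripper_width: 0.755
```

>>> jog_arm(moves=[0,0,0,-0.18,-0.17,0,60,0,0,0,-0.18,-0.17,0,60,0,0,0,-0.19,-0.18,0,60,0,0,0,0,0,0,60,0,0,0,0,0,0,60])

```text
time: 5.75
tcp_pos: [481.6, -263.6, 13.7]
ee_rot: [-1.16, 2.911, -0.005]
force: [8.9, 13.5, 4.1]
gripper_width: 0.758
```

```bash
python3 - <<'E'
from h import *
s=r.observe();print(s['time'],s['tcp_pos'],s['force'],s['gripper_width'])
im,d=r.get_image('top');cv2.imwrite('pics/h3.png',crop(im,(438,264),1,40,30,10))
E
```

```text
5.75 [ 481.57995948 -263.6300319    13.67342832] [ 8.94986671 13.4803057   4.12841128] 0.7583110856481714
```

View pics/h3.png

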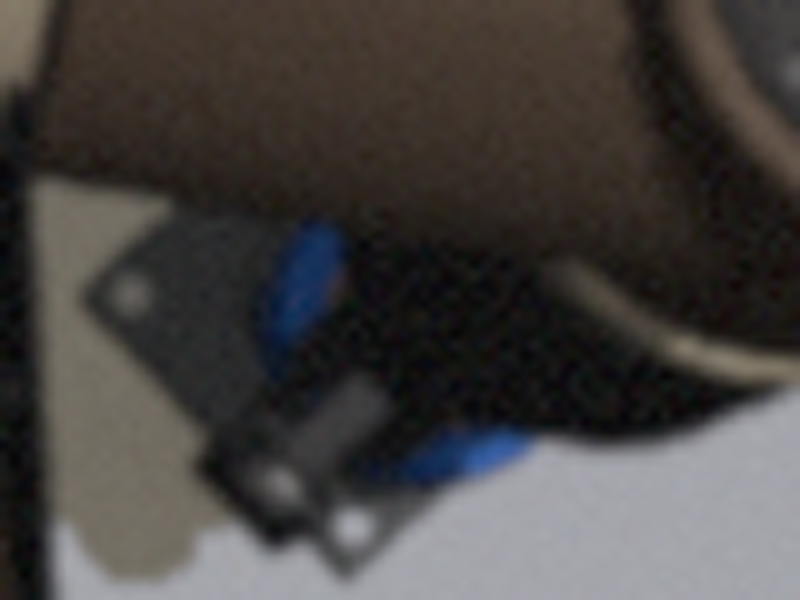

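Displaced about 11 mm along the nose direction, with lateral force about 15 N, which is more than the keeper alone should give. Checking where the roll itself is before going on.

```bash
python3 - <<'E'
from h import *
from scipy.optimize import minimize
s=r.observe();print(s['time'],s['tcp_pos'],s['force'],s['torque'],s['ee_rot'])
im,d=r.get_image('top');np.savez('/tmp/top3.npz',im=im,d=d)
C=cloud('top',d.astype(float));q=im.astype(int)
m=(q[...,0]>q[...,2]+25)&(q[...,0]>q[...,1]+15);m[:230]=0;m[300:]=0;m[:,:395]=0;m[:,485:]=0
x=C[m];print(m.sum(),np.percentile(x[:,2],[10,50,90]))
x=x[(x[:,2]>38)&(x[:,2]<58)]
# annulus fit 22..33 : tight disc
def cost(c):
    rr=np.hypot(x[:,0]-c[0],x[:,1]-c[1]);return np.mean(np.clip(rr-32.5,0,None)**2+np.clip(22.5-rr,0,None)**2)
for st in((480,-263),(486,-256)):
    b=minimize(cost,st,method='Nelder-Mead');print(b.x,b.fun)
    left=x[x[:,1]>-250]; right=x[x[:,1]<-265]
for g in(left,right): print(len(g), np.median(g,0), g[:,2].mean(), g.min(0),g.max(0))
d_=np.array([-.728,-.686]);j=np.array([-.686,.728]);print('s',(b.x-np.array([487,-254.4]))@d_,(b.x-np.array([487,-254.4]))@j)
o=crop(im,(438,264),1,40,30,10)
for cc,col in((b.x,(0,255,255)),(np.array(b.x)-[0,0],(0,0,255))):
    t=np.linspace(0,6.28,80);P=np.c_[cc[0]+33*np.cos(t),cc[1]+33*np.sin(t),0*t+48]
    uv=((proj('top',P)-[398,234]+.5)*10).astype(int);cv2.polylines(o,[uv],True,col,1)
cv2.imwrite('pics/h4.png',o)
E
```

```text
5.8 [ 481.57538058 -263.66123528   13.72739002] [ 9.45333224 12.72126259  3.91980108] [ 4.70478083 -3.21499619  0.12154673] [-1.16016856  2.91140728 -0.00517031]
123 [40.52631157 48.96709181 55.46469795]
[ 477.04307438 -263.72532837] 0.0007203051810066456
[ 477.0430803  -263.72532659] 0.0007203051818572601
59 [ 484.77477413 -236.75991517   49.12555883] 48.66222528780666 [ 473.09133534 -244.20151026   39.02981472] [ 497.93803929 -231.58798161   55.9637205 ]
33 [ 452.08484774 -272.23836664   48.93747056] 48.63824776725611 [ 445.55679541 -285.31987583   43.81172132] [ 454.48725048 -265.47117527   52.67356587]
s 13.645811580803045 0.04160915978994684
```

View pics/h4.png

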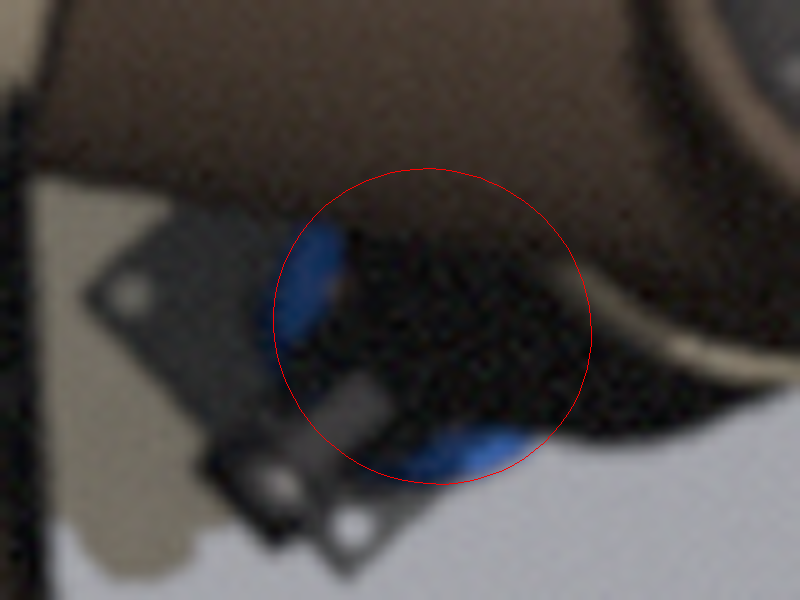

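The roll centre fits at about 13.6 mm toward the nose, having moved 11 mm with the gripper, so it is not slipping. I push a few mm more and watch whether the force climbs.

>>> jog_arm(moves=[0,0,0,-0.12,-0.1,0.05,60,0,0,0,-0.12,-0.1,0.05,60,0,0,0,0,0,0,60])

```text
time: 6.15
tcp_pos: [479.5, -265.9, 15.1]
ee_rot: [-1.16, 2.911, -0.006]
force: [7.9, 12.0, 8.2]
gripper_width: 0.754
```

Force stayed level, consistent with a sprung keeper, and s is now about 16.5 mm. Lifting straight up in small steps.

>>> jog_arm(moves=[0,0,0,0,0,0.3,60,0,0,0,0,0,0.3,60,0,0,0,0,0,0.3,60])

```text
time: 6.45
tcp_pos: [477.7, -266.1, 23.2]
ee_rot: [-1.16, 2.914, -0.004]
force: [6.8, 6.3, -0.9]
gripper_width: 0.756
```

>>> jog_arm(moves=[0,0,0,0,0,0.4,60,0,0,0,0,0,0.4,60,0,0,0,0,0,0.4,60])

```text
time: 6.75
tcp_pos: [476.1, -266.3, 34.7]
ee_rot: [-1.161, 2.917, -0.002]
force: [3.2, 2.9, -1.1]
gripper_width: 0.756
```

>>> jog_arm(moves=[0,0,0,0,0,0.6,60,0,0,0,0,0,0.6,60,0,0,0,0,0,0.6,60])

```text
time: 7.05
tcp_pos: [473.6, -266.6, 52.5]
ee_rot: [1.16, -2.918, -0.001]
force: [-1.0, -0.0, -0.8]
gripper_width: 0.751
```

>>> jog_arm(moves=[0,0,0,0,0,0.8,60,0,0,0,0,0,0.8,60,0,0,0,0,0,1.5,60,0,0,0,0,0,2,60,0,0,0,0,0,2,60])

```text
time: 7.55
tcp_pos: [474.0, -266.6, 124.3]
ee_rot: [1.16, -2.919, -0.001]
force: [0.5, -0.1, -1.1]
gripper_width: 0.751
```

>>> jog_arm(moves=[0,0,0,0,0,0.5,60,0,0,0,0,0,0,60,0,0,0,0,0,0,60])

```text
time: 7.85
tcp_pos: [473.9, -266.4, 127.6]
ee_rot: [1.16, -2.919, -0.001]
force: [0.8, -0.4, -2.7]
gripper_width: 0.756
```

```bash
python3 - <<'E'
from h import *
s=r.observe();print(s['time'],s['tcp_pos'],s['force'],s['ee_rot'],s['gripper_width'])
im,d=r.get_image('top');u,v=proj('top',s['tcp_pos'])[0].astype(int);a=crop(im,(u,v),1,40,40,10)
im,d=r.get_image('side');u,v=proj('side',s['tcp_pos'])[0].astype(int);b=crop(im,(u,v),1,40,40,10)
cv2.imwrite('pics/h5.png',cv2.resize(np.hstack([a,b]),(800,400)))
E
```

```text
7.85 [ 473.86752665 -266.37690359  127.60347618] [ 0.7707856  -0.36719202 -2.72724754] [ 1.16004927e+00 -2.91884710e+00 -1.24375823e-03] 0.7560604983979333
```

View pics/h5.png

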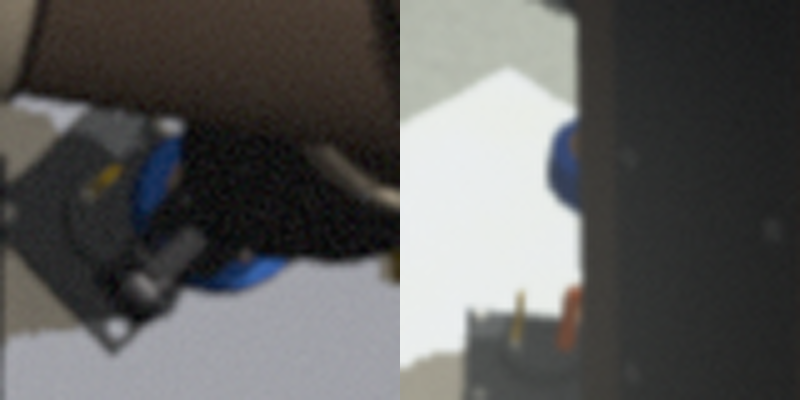

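Roll is held at about 127 mm TCP height. The keeper (side crop 518,320) stands upright again and the hook is empty. Carrying it to above the spindle.

>>> jog_arm(moves=[0,0,0,0,2,0,60,0,0,0,0,4.0,0,60,0,0,0,0.2,4,0,60,0,0,0,0,4,0,60,0,0,0,0,4,0,60])

```text
time: 8.45
tcp_pos: [475.8, -85.3, 127.5]
ee_rot: [1.16, -2.918, -0.0]
force: [0.7, -0.6, -2.1]
gripper_width: 0.754
```

>>> jog_arm(moves=[0,0,0,0,4,0,60,0,0,0,0,4.0,0,60,0,0,0,0.2,4,0,60,0,0,0,0,4,0,60,0,0,0,0,4,0,60])

```text
time: 8.95
tcp_pos: [477.9, 114.9, 127.6]
ee_rot: [1.161, -2.918, 0.0]
force: [1.2, 0.5, -0.1]
gripper_width: 0.755
```

>>> jog_arm(moves=[0,0,0,0,4,0,60,0,0,0,0,4.0,0,60,0,0,0,0.2,3.4,0,60,0,0,0,0,0,0,60,0,0,0,0,0,0,60])

```text
time: 9.45
tcp_pos: [479.9, 227.7, 127.2]
ee_rot: [1.162, -2.916, 0.001]
force: [-0.4, -0.2, -1.3]
gripper_width: 0.757
```

```bash
python3 - <<'E'
from h import *
s=r.observe();print(s['time'],s['tcp_pos'],s['force'],s['ee_rot'],s['gripper_width'])
o=[]
for n in('top','side'):
    im,d=r.get_image(n);np.savez(f'/tmp/{n}5.npz',im=im,d=d);print(proj(n,s['tcp_pos']))
    u,v=proj(n,s['tcp_pos'])[0].astype(int);o.append(cv2.resize(crop(im,(u,v),1,50,50,8),(400,400)))
cv2.imwrite('pics/h6.png',np.hstack(o))
E
```

```text
9.45 [479.85943346 227.72196247 127.16135808] [-0.38107791 -0.1683072  -1.27814568] [ 1.16210681e+00 -2.91648961e+00  1.24210491e-03] 0.7570559332600663
[[196.39451042 255.09794073]]
[[256.17751877 285.86556643]]
```

View pics/h6.png

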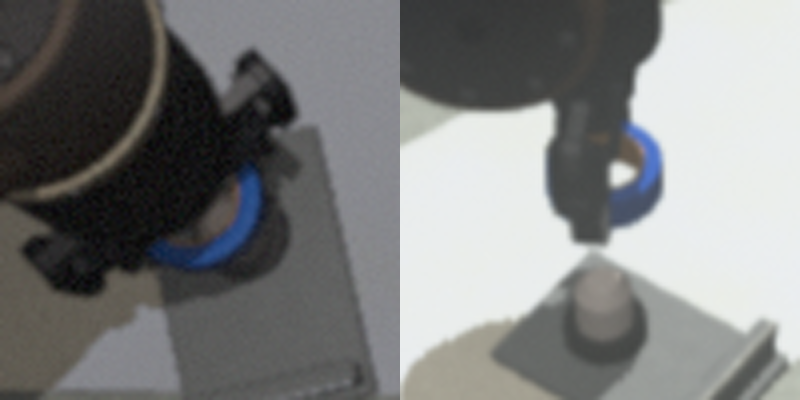

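Top (left) shows the ring in the jaws, slightly left/above the spindle due to parallax. Side (right) shows it hanging between the fingers above the spindle at (603,310). It could be tilted, so I fit the roll's centre and tilt.

```bash
cat > fit.py <<'E'
from h import *
from scipy.optimize import minimize
def fit(tag,tcp):
    for n in('top','side'):
        D=np.load(f'/tmp/{n}{tag}.npz');im=D['im'];C=cloud(n,D['d'].astype(float));q=im.astype(int)
        m=(q[...,0]>q[...,2]+30)&(q[...,0]>q[...,1]+18)
        m&=(np.hypot(C[...,0]-tcp[0],C[...,1]-tcp[1])<60)&(abs(C[...,2]-tcp[2]-25)<35)
        x=C[m];print(n,len(x),'z pct',np.percentile(x[:,2],[5,25,50,75,95]).round(1))
        cs,_=cv2.findContours(m.astype(np.uint8),cv2.RETR_EXTERNAL,cv2.CHAIN_APPROX_NONE)
        pts=np.vstack([c[:,0] for c in cs if len(c)>5]);hull=cv2.convexHull(pts)[:,0].astype(float)
        th=np.linspace(0,2*np.pi,60,endpoint=False)
        ring=np.r_[np.c_[33*np.cos(th),33*np.sin(th),0*th+12],np.c_[33*np.cos(th),33*np.sin(th),0*th-12]]
        np.save(f'/tmp/{n}_hull.npy',hull)
        def model(p):
            R=cv2.Rodrigues(np.array([p[3],p[4],0.]))[0];return cv2.convexHull(proj(n,ring@R.T+p[:3]).astype(np.float32))
        # silhouette: all pixels inside; hull boundary touches
        def cost(p):
            h=model(p);dd=np.array([cv2.pointPolygonTest(h,(a,b),True)-.5 for a,b in hull])
            # points: use depth consistency: distance from points to the ring surface
            R=cv2.Rodrigues(np.array([p[3],p[4],0.]))[0];l=(x-p[:3])@R;rr=np.hypot(l[:,0],l[:,1])
            dr=np.abs(rr-27.5)-5.5;dz=np.abs(l[:,2])-12
            sd=np.where((dr>0)|(dz>0),np.hypot(np.clip(dr,0,None),np.clip(dz,0,None)),np.maximum(dr,dz))
            return np.mean(np.minimum(np.abs(sd),6)**2)+3*np.mean(np.where(dd<0,dd**2*4,np.minimum(dd,1.5)**2))+200*(p[3]**2+p[4]**2)
        best=min((minimize(cost,[tcp[0]+a,tcp[1]+b,tcp[2]+c,t,0],method='Nelder-Mead',options=dict(maxiter=3000,xatol=.01,fatol=1e-3,initial_simplex=np.array([[tcp[0]+a,tcp[1]+b,tcp[2]+c,t,0]]*6)+np.vstack([np.zeros(5),np.diag([4,4,4,.1,.1])]))) for a,b,c,t in((0,0,23,0),(-3,-3,20,.05),(3,3,26,-.05))),key=lambda b:b.fun)
        print(n,best.x.round(3),best.fun.round(2),'rel tcp',(best.x[:3]-tcp).round(1))
E
python3 - <<'E'
from fit import *
fit('5',np.array([479.9,227.7,127.2]))
E
```

```text
top 219 z pct [157.2 160.6 161.7 163.3 165.6]
top [ 4.77538e+02  2.28430e+02  1.51071e+02 -1.00000e-03 -1.50000e-02] 3.65 rel tcp [-2.4  0.7 23.9]
side 118 z pct [159.7 162.1 163.7 164.8 166.6]
side [4.79374e+02 2.25630e+02 1.52332e+02 5.00000e-03 2.00000e-03] 5.09 rel tcp [-0.5 -2.1 25.1]
```

The roll is level and its centre is about 24 mm above the TCP. Both cameras put the spindle about (+3.5, +1) mm from it. Correcting and descending to just above the tip for another look.

>>> jog_arm(moves=[0,0,0,0.35,0.1,-2,60,0,0,0,0,0,-2,60,0,0,0,0,0,-2,60,0,0,0,0,0,0,60,0,0,0,0,0,0,60])

```text
time: 10.05
tcp_pos: [484.1, 227.5, 68.5]
ee_rot: [1.159, -2.919, 0.001]
force: [0.4, 0.2, -0.8]
gripper_width: 0.755
```

```bash
python3 - <<'E'
from fit import *
s=r.observe();print(s['time'],s['tcp_pos'],s['force'])
o=[]
for n in('top','side'):
    im,d=r.get_image(n);np.savez(f'/tmp/{n}6.npz',im=im,d=d)
    u,v=proj(n,s['tcp_pos'])[0].astype(int);o.append(cv2.resize(crop(im,(u,v),1,40,40,10),(400,400)))
cv2.imwrite('pics/h7.png',np.hstack(o))
fit('6',s['tcp_pos'])
E
```

```text
10.05 [484.09535644 227.51820192  68.52183755] [ 0.37681124  0.21051011 -0.82794348]
top 194 z pct [ 98.2 101.2 103.4 105.2 107.6]
top [ 4.81921e+02  2.28071e+02  9.28680e+01  5.00000e-03 -7.00000e-03] 5.56 rel tcp [-2.2  0.6 24.3]
side 122 z pct [ 97.9 103.3 105.5 107.5 109.5]
side [4.84246e+02 2.26872e+02 9.50830e+01 1.10000e-02 2.00000e-03] 7.22 rel tcp [ 0.2 -0.6 26.6]
```

View pics/h7.png

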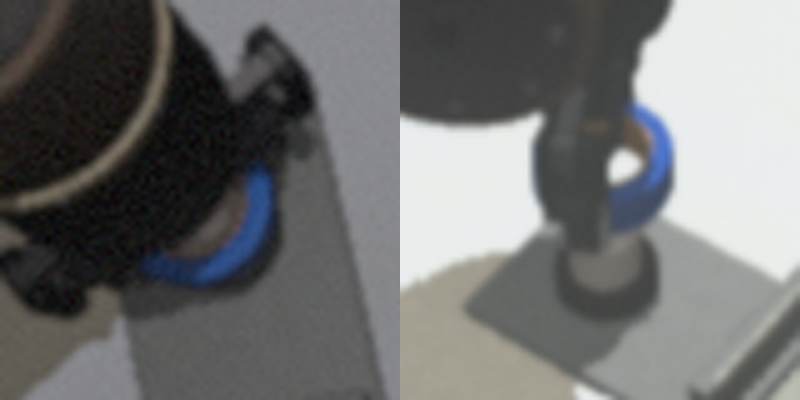

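Both cameras agree within about 1.5 mm, and the ring is level above the spindle. Going down.

>>> jog_arm(moves=[0,0,0,-0.05,0.05,-1,60,0,0,0,0,0,-1,60,0,0,0,0,0,-0.5,60,0,0,0,0,0,0,60])

```text
time: 10.55
tcp_pos: [482.9, 228.4, 42.2]
ee_rot: [1.16, -2.918, 0.001]
force: [0.1, 0.6, -0.6]
gripper_width: 0.754
```

>>> jog_arm(moves=[0,0,0,0,0,-0.7,60,0,0,0,0,0,-0.7,60,0,0,0,0,0,-0.6,60,0,0,0,0,0,0,60])

```text
time: 10.95
tcp_pos: [483.0, 228.5, 22.2]
ee_rot: [1.16, -2.918, 0.001]
force: [-0.2, 1.1, -1.7]
gripper_width: 0.754
```

No contact force. Final millimetres, slowly.

>>> jog_arm(moves=[0,0,0,0,0,-0.4,60,0,0,0,0,0,-0.2,60,0,0,0,0,0,-0.2,60,0,0,0,0,0,0,60])

```text
time: 11.35
tcp_pos: [483.4, 228.9, 15.1]
ee_rot: [1.161, -2.919, 0.0]
force: [0.1, 0.6, -0.2]
gripper_width: 0.755
```

>>> jog_arm(moves=[0,0,0,0,0,-0.1,60,0,0,0,0,0,-0.1,60,0,0,0,0,0,0,60])

```text
time: 11.65
tcp_pos: [483.5, 228.9, 13.3]
ee_rot: [-1.161, 2.919, 0.0]
force: [-0.2, 0.1, -1.2]
gripper_width: 0.757
```

>>> jog_arm(moves=[0,0,0,0,0,-0.1,60,0,0,0,0,0,-0.1,60,0,0,0,0,0,0,60])

```text
time: 11.95
tcp_pos: [483.6, 229.0, 12.8]
ee_rot: [-1.161, 2.918, -0.0]
force: [-6.2, -2.6, 17.0]
gripper_width: 0.753
```

>>> jog_arm(moves=[0,0,0,0,0,-0.1,60,0,0,0,0,0,0,60])

```text
time: 12.15
tcp_pos: [483.6, 229.0, 12.8]
ee_rot: [-1.162, 2.918, -0.0]
force: [-9.5, -2.4, 27.3]
gripper_width: 0.753
```

Seated: contact at TCP z 12.8, as expected. Relieving the press and opening.

>>> jog_arm(moves=[0,0,0,0,0,0.2,60,0,0,0,0,0,0,80,0,0,0,0,0,0,100,0,0,0,0,0,0,100,0,0,0,0,0,0,100])

```text
time: 12.65
tcp_pos: [483.4, 228.8, 12.0]
ee_rot: [1.161, -2.919, 0.0]
force: [-0.3, 0.3, 0.5]
gripper_width: 1.002
```

>>> jog_arm(moves=[0,0,0,0,0,0.5,100,0,0,0,0,0,1,100,0,0,0,0,0,1.5,100,0,0,0,0,0,2,100,0,0,0,0,0,0,100])

```text
time: 13.15
tcp_pos: [485.1, 230.2, 65.6]
ee_rot: [-1.16, 2.914, 0.002]
force: [0.6, -0.9, -1.2]
gripper_width: 0.998
```

```bash
python3 - <<'E'
from h import *
s=r.observe();print(s['time'],s['tcp_pos'],s['force'],s['gripper_width'])
o=[]
for n in('top','side'):
    im,d=r.get_image(n)
    u,v=proj(n,[482,228,36])[0].astype(int);o.append(cv2.resize(crop(im,(u,v),1,40,40,10),(400,400)))
cv2.imwrite('pics/h8.png',np.hstack(o))
E
```

```text
13.15 [485.06256125 230.20348074  65.57860412] [ 0.64391698 -0.89856069 -1.1529647 ] 0.9978156986731013
```

View pics/h8.png

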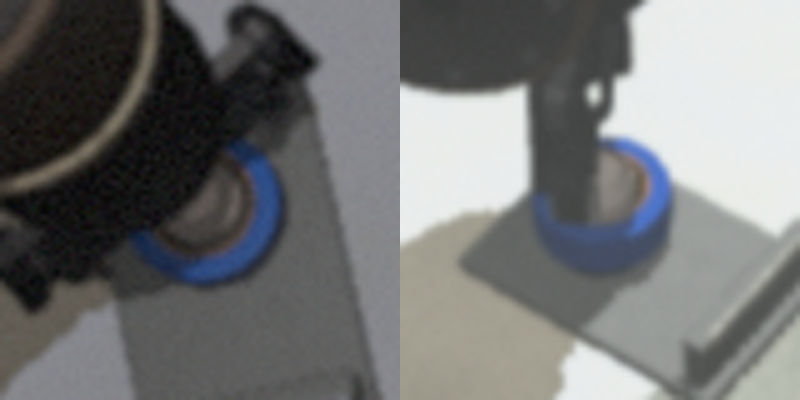

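The roll is down around the spindle in both views and the fingers are clear above it. I raise and move aside for a clear check.

>>> jog_arm(moves=[0,0,0,0,0,4,100,0,0,0,0,0,4,100,0,0,0,0,0,4,100,0,0,0,0,-3,0,100,0,0,0,0,-4,0,100])

```text
time: 13.75
tcp_pos: [483.8, 159.5, 183.2]
ee_rot: [-1.163, 2.916, 0.001]
force: [0.8, -0.8, -0.3]
gripper_width: 1.004
```

>>> jog_arm(moves=[0,0,0,0,-4,0,100,0,0,0,0,-4,0,100,0,0,0,0,-3,0,100,0,0,0,0,0,0,100,0,0,0,0,0,0,100])

```text
time: 14.25
tcp_pos: [483.3, 48.2, 182.0]
ee_rot: [1.158, -2.92, -0.0]
force: [0.2, 0.2, -0.3]
gripper_width: 0.997
```

```bash
cat > chk.py <<'E'
from fit import *
s=r.observe();print(s['time'],s['tcp_pos'],s['force'],s['dq'].round(3))
o=[]
for n in('top','side'):
    im,d=r.get_image(n);np.savez(f'/tmp/{n}9.npz',im=im,d=d);cv2.imwrite(f'pics/end_{n}.png',im)
    u,v=proj(n,[482,228,36])[0].astype(int);o.append(cv2.resize(crop(im,(u,v),1,40,40,10),(400,400)))
cv2.imwrite('pics/h9.png',np.hstack(o))
fit('9',np.array([482,228,12.]))
E
python3 chk.py
```

```text
14.25 [483.25513146  48.24959238 182.02220159] [ 0.16426274  0.24725249 -0.25337504] [ 0.027  0.008  0.012  0.     0.002 -0.004]Traceback (most recent call last):
  File "chk.py", line 8, in <module>
    fit('9',np.array([482,228,12.]))
    ~~~^^^^^^^^^^^^^^^^^^^^^^^^^^^^^
  File "fit.py", line 8, in fit
    x=C[m];print(n,len(x),'z pct',np.percentile(x[:,2],[5,25,50,75,95]).round(1))
                                  ~~~~~~~~~~~~~^^^^^^^^^^^^^^^^^^^^^^^^
    return _quantile_unchecked(
        a, q, axis, out, overwrite_input, method, keepdims, weights)
    return _ureduce(a,
                    func=_quantile_ureduce_func,
    ...<5 lines>...
                    overwrite_input=overwrite_input,
                    method=method)
    r = func(a, **kwargs)
    result = _quantile(arr,
                       quantiles=q,
    ...<2 lines>...
                       out=out,
                       weights=wgt)
    slices_having_nans = np.isnan(arr[-1, ...])
                                  ~~~^^^^^^^^^
IndexError: index -1 is out of bounds for axis 0 with size 0
```

View pics/h9.png

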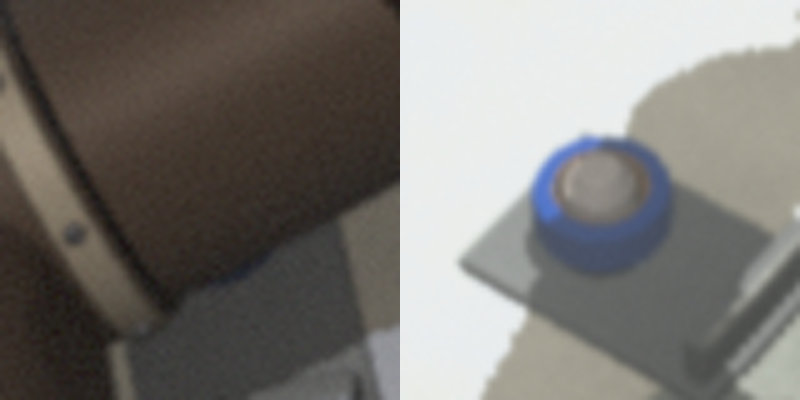

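View pics/end_top.png

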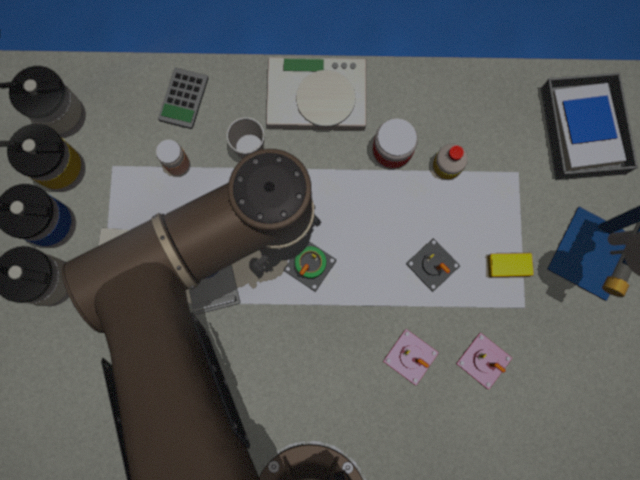

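View pics/end_side.png

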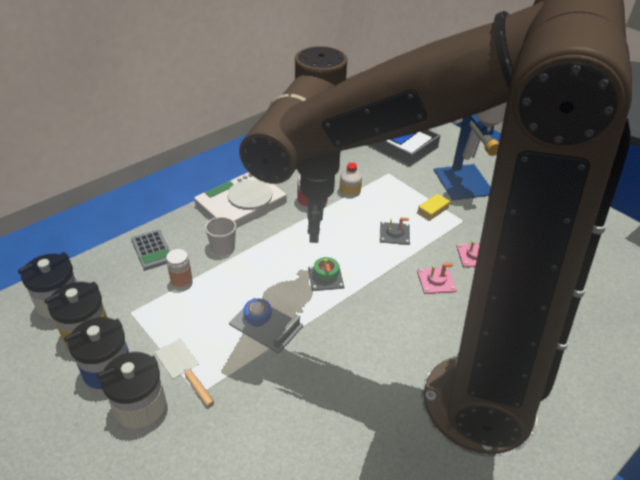

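The side view shows the blue roll flat around the spindle at (257,312), green still on its hook at (326,268), and the blue roll's hook empty at (396,232). The arm hides the roll in the top view, so I fit it from the side picture only.

```bash
sed -i "s/    for n in('top','side'):/    for n in ('side',):/" fit.py; python3 - <<'E'
from fit import *
fit('9',np.array([482.5,228.5,12.]))
a=np.load('/tmp/side9.npz')['im'];b=np.load('/tmp/side0.npz')['im']
def gc(n,t,im):
    h=cv2.cvtColor(im,cv2.COLOR_BGR2HSV);m=cv2.inRange(h,(45,90,30),(85,255,255));c=(326,268) if n=='side' else(311,262)
    k=np.zeros_like(m);k[c[1]-22:c[1]+22,c[0]-22:c[0]+22]=m[c[1]-22:c[1]+22,c[0]-22:c[0]+22];M=cv2.moments(k,True);return M['m10']/M['m00'],M['m01']/M['m00'],M['m00']
print('green side',gc('side',0,b),gc('side',9,a))
im=np.load('/tmp/side9.npz')['im'];cv2.imwrite('pics/k.png',np.hstack([crop(im,(396,230),1,20,20,10),crop(np.load('/tmp/top9.npz')['im'],(433,264),1,28,28,7.142857)]))
E
```

```text
side 234 z pct [43.4 47.5 49.3 50.8 52.6]
side [ 4.83390e+02  2.28974e+02  3.79990e+01  8.00000e-03 -4.00000e-03] 5.95 rel tcp [ 0.9  0.5 26. ]
green side (326.3404255319149, 267.8510638297872, 94.0) (326.4479166666667, 268.03125, 96.0)
```

View pics/k.png

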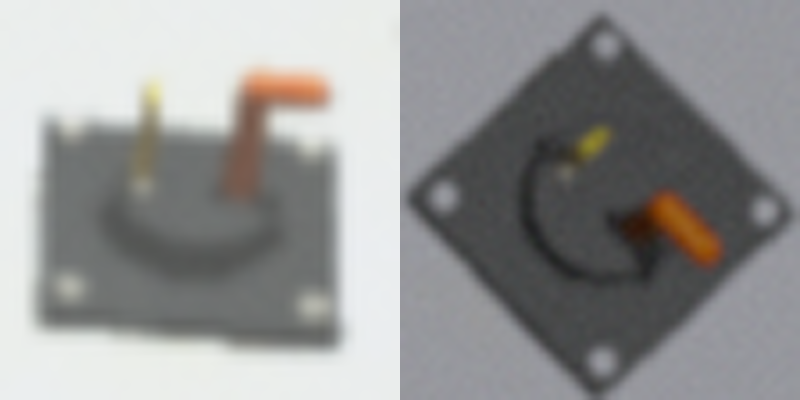

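The keeper stands upright (shut) at (150,130) in the left crop and the hook is intact. The green roll's position is unchanged (under 0.3 px). Handing in.

```bash
python3 -c "
from plant import r
print(r.observe()['time'],r.hand_in())"
```

```text
the job is handed in; nothing more can be done
14.35 None
```

The blue roll is off its hook and loaded flat on the white spindle. I handed the job in at 14.35 s of the 45 s allowed; hand-in gives no verdict.

**What I did:** I gripped the roll across its outside and pushed it about 14 mm, to roughly 16 mm from the hook's axis on the nose side. I then lifted it straight up and carried it to the dispenser. It went down until it met the seat at about 27 N of wrist force. I opened the gripper and moved the arm clear.

**Last checks:**
- **Roll on the spindle:** the side-camera fit gives a tilt under 0.01 rad and a centre about 1 mm from the spindle's axis. It shows the centre 14 mm above the seat, where 12 is nominal and 8 to 16 is allowed. This camera read 1 to 2 mm higher than the top camera on earlier fits.
- **Keeper and green roll:** the keeper stands upright again, and the green roll has moved less than 0.3 pixel.
- **Other things on the bench:** they look unmoved in both views, though I did not measure them.

**Did not fully agree:**
- **Push force:** the wrist showed about 15 N while pressing the keeper, against the 2 to 5 N described. It stayed level and was well below 40 N.
- **Cameras:** the two cameras differed by up to about 4 mm, so I averaged them.
- **Top camera:** the arm hid the roll from it in the last picture, so the final fit is from the side camera only.

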